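# Part the nested paint pots and stand each in its drip dish

## Robot

A 7-joint arm with a two-finger parallel gripper is mounted at the origin on the work surface. World frame = base frame: x ahead of the robot, y to its left, z up, the work surface at z = 0. Lengths are in m, angles in rad, forces in N, time in s.
With the tool pointing down it reaches from about 0.4 to 0.85 m from the base axis. Payload 10.4 kg.
Tool frame: the origin (TCP) lies midway between the tips of the shut fingers; the grasp point (between the pads) lies 19 mm behind it; z points along the fingers, y is the line along which they close (so a half turn about z gives the same grasp; the last joint's range is limited). The gripper opens to 87 mm and grips with 3 to 60 N. Pads are 19 mm wide; open, the fingers measure 117 mm over their backs; the gripper's body (75 mm by 190 mm) begins 51 mm behind the grasp point.
Start: joints at [-0.023, 0.332, -0.065, 1.46, 0.022, 1.35, -0.088], TCP at [0.625, 0, 0.187] pointing down, gripper open.
Joint ranges: [-2.6, 2.6], [-0.5, 2.12], [-1.47, 1.34], [0.16, 2.42], [-1.27, 4.41], [0.06, 2.06], [-2.6, 2.6]. Speed limits (rad/s): [2.22, 2.22, 2.79, 2.79, 3.14, 3.14, 3.14].

## Interface

Orientations are given as a unit quaternion [x, y, z, w].
In Python, from bench import r gives the robot as it stands.
- The arm moves only by the tool carry_out, never from a script. Its argument "steps" is a list that holds one entry, the list of rows, each a list of 6 numbers: the shift along the tool's x, y, z in cm, then the turn, a rotation vector about the tool's x, y, z in rad. In form: [[[dx, dy, dz, wx, wy, wz], ...]]. A call has 1 to 20 rows; each row is the pose to reach, as a shift and turn from the pose commanded when the call began, along the tool's axes at that moment; what a row does not reach only later rows make up. A row lasts 1/12 s, in which the tool goes at most 41.7 mm and 7.16 degrees, less where a joint would pass 70% of its speed; a pose out of reach is approached as far as the arm can. A call with a gripper value outside its range is refused whole. "hand" is the closure, from -1 (fully open) to 1 (shut), set as the call begins (left out, the last holds). The fingers move at their own pace and stop on an object; "squeeze" is the grip in N (left out, the last holds). Time passes only in rows, so rows that repeat a pose let the fingers close. It gives the time, the measured TCP pose, the force, the opening and the grip force at its end, in the units of the state.
- r.read_state(): the state, without advancing time (a new reading comes with each control period).
- r.camera(name): name is "scene" or "side" or "wrist"; returns the picture (384x512x3 uint8, red, green, blue); there is no depth.
- r.camera_params(name): a dict with "fx", "fy", "cx", "cy" (pixels), "view" (4x4, takes a point from world to camera coordinates). Camera axes: x right, y up, looking along -z (the intrinsics and any distortion apply to the point x, -y, -z); pixel columns grow to the right and rows downward; lengths in m; the calibration is good to about 2 mm. A picture is of the moment at which its call begins: read the wrist's pose just before it. camera_params takes no time and is no camera call; for the wrist camera it gives the pose at the moment of the call.
- r.close_job(): hands the job in; it is judged then, once.
The state is a dict: "time": time; "joint_positions": joint angles; "joint_vel": joint speeds; "joint_torque": joint torques, N m; "ee_pos": TCP position; "eef_rot": TCP orientation; "ft_force": force on the tool from outside, world axes, zero at the start; "torque": the same for the moment, N m; "width": finger opening in m; "grip_force": force on a finger pad.
Only numpy, scipy, OpenCV 4.12 (cv2) and the standard library are available. Lean on these libraries where they do the work, as an engineer would, in place of code of your own. Each camera call takes 0.05 s, during which the arm holds its last target. There are 200 camera calls.

## Task

In the paint shop a small steel pot has been pushed tightly into the mouth of a large footed one. Pull the small pot straight out and stand it upright in the small drip dish, and stand the large pot upright in the large drip dish, without tipping either pot over. The other small pot, standing alone, is not meant.

Things in the scene. Friction and masses are not known exactly. Their poses are not given: they have to be found in the camera images.
- small_pot_mid (a point): Centre, half-way up, of the small steel pot: an open plain cylinder 55 mm in diameter, 85 mm high, wall 2.5 mm, 0.1 to 0.2 kg, z up its axis. At the start it stands 40 mm deep in the large pot's mouth with 1.5 mm of play all round, its upper 45 mm clear, its rim 135 mm above the bench; it is free once drawn up 40 mm. A like pot standing alone on the bench is not meant.
- large_pot_mid (a point): Centre, half-way up, of the large steel pot, 90 mm high, z up along its axis: a weighted foot 56 mm in diameter up to 40 mm, widening to a straight round body of 66 mm from 48 mm up to the rim at 90 mm; its mouth is 58 mm wide and 40 mm deep (0.35 to 0.6 kg). It stands loose on the bench (bench top at z = 0) with the small pot in it.
- small_dish_seat (a point): Centre of the inner floor of the small drip dish, a round shallow aluminium dish fixed to the bench: 84 mm outer and about 75 mm inner diameter, 10 mm high, floor 3 mm above the bench. The small pot goes here.
- large_dish_seat (a point): Centre of the inner floor of the large drip dish, like the small one but 104 mm outer and about 95 mm inner diameter, 10 mm high, floor 3 mm above the bench, fixed. The large pot goes here.

How it is judged:
At the end, for the whole second after the job is handed in: The small pot stands upright and at rest on the floor of the small dish (axis within 15 mm of its centre) and the large pot upright and at rest on the floor of the large dish (axis within 24 mm), both within 2.5 mm of fully down and within 10 degrees of upright (horizontal distance between small_pot_mid and small_dish_seat below 0.015 m and z of small_pot_mid in the frame of small_dish_seat below 0.045 m and angle between each of small_pot_mid, large_pot_mid's own z axis and vertical below 0.175 rad and horizontal distance between large_pot_mid and large_dish_seat below 0.024 m and z of large_pot_mid in the frame of large_dish_seat below 0.0475 m and linear speed of each of small_pot, large_pot below 0.02 m/s); the robot touches nothing.
It fails at once if the small pot is tipped over (beyond about 50 degrees) (angle between small_pot_mid's own z axis and vertical above 0.87 rad).
It fails at once if the large pot is tipped over (beyond about 50 degrees) (angle between large_pot_mid's own z axis and vertical above 0.87 rad).
It also fails if it takes over 58 s, if anything falls off the work surface, if the arm or the gripper's body presses on something with over 40 N, if the wrist force passes 120 N, or if a joint passes its speed limit or range.

## Working session

There is one attempt and no reset: what is moved stays moved. The work goes in short steps, Python scripts to look and compute and a tool call to move; the robot and the scene stay as the last step left them, time stands still between calls to the robot, and variables do not carry over. Pictures are saved under pics/ and viewed, at most 10 in all, crops included, and the job is handed in when it is done.

Besides the shell and the picture viewer there is one more tool, called after ">>>" as a command line: name --argument value ..., lists and objects as JSON in quotes. carry_out: Moves the arm, as the interface text tells. Its arguments: {"type":"object","properties":{"steps":{"type":"array","items":{"type":"array","items":{"type":"array","items":{"type":"number"}}}},"hand":{"type":"number"},"squeeze":{"type":"number"}},"required":["steps"]}

```bash
mkdir -p pics
cat > h.py <<'E'
import numpy as np,cv2
from bench import r
def ray(p,u,v):
    V=np.array(p["view"]);R=V[:3,:3];t=V[:3,3]
    d=R.T@np.array([(u-p["cx"])/p["fx"],-(v-p["cy"])/p["fy"],-1]);return -R.T@t,d
def onz(p,u,v,z):
    c,d=ray(p,u,v);return c+d*(z-c[2])/d[2]
def proj(p,X):
    V=np.array(p["view"]);q=V[:3,:3]@X+V[:3,3];return p["cx"]+p["fx"]*q[0]/-q[2],p["cy"]+p["fy"]*-q[1]/-q[2]
E
python3 - <<'E'
from h import *
a=[]
for n in("scene","side"):
    p=r.camera_params(n);im=r.camera(n);cv2.imwrite(f"pics/{n}0.png",im[:,:,::-1])
    print(n,{k:v for k,v in p.items() if k!="view"},ray(p,256,192))
s=r.read_state();print(s)
E
```

```text
scene {'fx': 490.3231994557514, 'fy': 490.3231994557514, 'cx': 255.20644992962883, 'cy': 191.5747891941564} (array([1.3741503 , 0.06656305, 0.81266977]), array([-0.75687133, -0.05019829, -0.65163586]))
side {'fx': 440.84797969971083, 'fy': 440.84797969971083, 'cx': 252.87202277611982, 'cy': 196.47968739281458} (array([0.09583715, 0.72366453, 0.81595568]), array([ 0.38917749, -0.65374245, -0.64908804]))
{'time': 0.1, 'joint_positions': array([-0.02260574,  0.33281121, -0.0646688 ,  1.46083817,  0.02160898,
        1.34986897, -0.08852603]), 'joint_vel': array([ 0.00157143, -0.00089691,  0.0011304 , -0.00157159, -0.00032721,
       -0.00138386, -0.00137714]), 'joint_torque': array([ 3.16136166e-04, -6.24538064e+01,  2.38312193e-02, -3.90717781e+01,
       -6.15657773e-02,  3.65302863e-02,  4.60620026e-05]), 'ee_pos': array([ 6.24629542e-01, -2.29478722e-05,  1.86540999e-01]), 'eef_rot': array([ 7.07116901e-01,  7.07096393e-01, -4.59843658e-04, -4.08601371e-04]), 'ft_force': array([-0.57991561,  0.46981272,  0.17231128]), 'torque': array([-0.00216004, -0.00600112, -0.02591228]), 'grip_force': 0.0, 'width': 0.0870698261090781}
```

View pics/scene0.png

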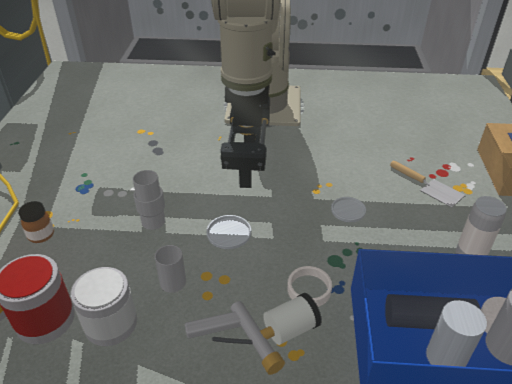

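View pics/side0.png

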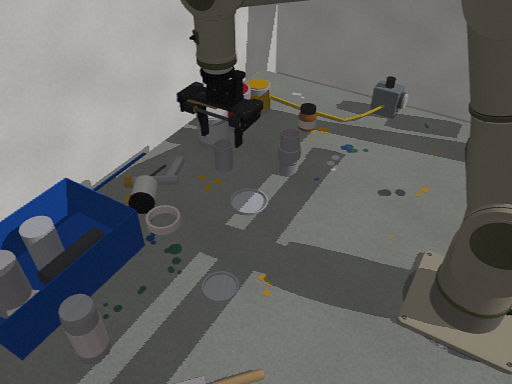

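The scene view shows the stack with its rim near (146,179) and foot near (152,226). The lone pot is at (170,268). The two dishes are at (229,231) and (348,208). The side view shows the stack at (290,150) and the dishes at (249,202) and (220,286). I'll measure them.

Run:
```python
from h import *
ims={n:cv2.imread(f"pics/{n}0.png") for n in("scene","side")}
P={n:r.camera_params(n) for n in ims}
f=lambda n,u,v,z:onz(P[n],u,v,z).round(4)
for n,u0,u1,v in[("scene",207,251,230),("scene",331,366,208),("side",230,268,202),("side",201,240,286)]:
    a,b=f(n,u0,v,.01),f(n,u1,v,.01);print(n,"dish",(a+b)/2,np.linalg.norm(a-b))
for n,u,v in[("scene",146.5,179),("side",291,135)]:print(n,"rim",f(n,u,v,.135))
a=cv2.resize(ims["scene"][160:260,125:375],None,fx=3.2,fy=3.2,interpolation=2)
b=cv2.resize(ims["side"][115:305,190:310],None,fx=1.4,fy=1.4,interpolation=2)
c=np.zeros((590,800,3),np.uint8);c[:320]=a;c[322:322+266,:168]=b
d=cv2.resize(ims["side"][120:185,255:325],None,fx=4,fy=4,interpolation=2);c[322:322+260,180:460]=d
d=cv2.resize(ims["side"][185:220,225:275],None,fx=4,fy=4,interpolation=2);c[322:462,480:680]=d
cv2.imwrite("pics/c1.png",c)
```

```text
scene dish [ 0.5803  -0.04815  0.01   ] 0.10135605556650278
scene dish [0.48535 0.23215 0.01   ] 0.08470572589854829
side dish [ 0.5739 -0.0419  0.01  ] 0.1042368456928739
side dish [0.48015 0.2339  0.01   ] 0.08809886491890802
scene rim [ 0.5604 -0.2276  0.135 ]
side rim [ 0.5461 -0.2236  0.135 ]
```

View pics/c1.png

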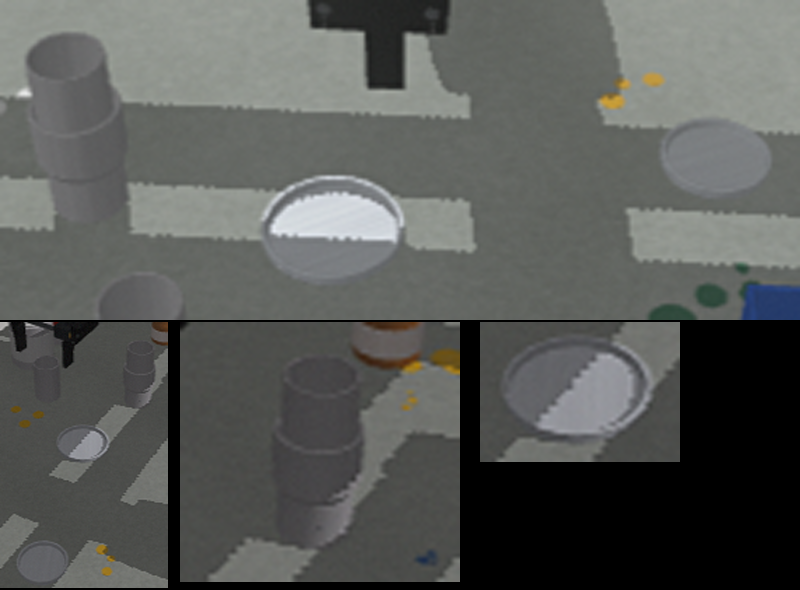

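Run:
```python
from h import *
P={n:r.camera_params(n) for n in("scene","side")}
for nm,z,a,b in[("rim",.135,(146.3,177.8),(290.1,133.6)),("large",.01,(229.1,231.6),(249.3,201.2)),("small",.01,(348.6,208.8),(220.4,286.8))]:
    x,y=onz(P["scene"],*a,z),onz(P["side"],*b,z);print(nm,x.round(4),y.round(4),((x+y)/2).round(4))
```

```text
rim [ 0.5563 -0.229   0.135 ] [ 0.5516 -0.2287  0.135 ] [ 0.554  -0.2288  0.135 ]
large [ 0.5854 -0.0474  0.01  ] [ 0.5749 -0.0451  0.01  ] [ 0.5801 -0.0463  0.01  ]
small [0.4882 0.2322 0.01  ] [0.4791 0.2359 0.01  ] [0.4837 0.234  0.01  ]
```

>>> carry_out --steps '[[[-5,-1.5,-1.5,0,0,0],[-9,-2.8,-3,0,0,0],[-13,-4,-3,0,0,0],[-16.5,-5.2,-3,0,0,0],[-19.5,-6.2,-3,0,0,0],[-21.8,-6.8,-3,0,0,0],[-22.9,-7.1,-3,0,0,0],[-22.9,-7.1,-3,0,0,0],[-22.9,-7.1,-3,0,0,0],[-22.9,-7.1,-3,0,0,0]]]' --hand -1 --squeeze 30

```text
time: 0.93
ee_pos: [0.5549, -0.2264, 0.217]
eef_rot: [0.706, 0.708, 0.0, -0.0]
ft_force: [-0.3, 0.0, -0.9]
width: 0.0874
grip_force: 0.0
```

Run:
```python
from h import *
s=r.read_state();print(s["time"],s["ee_pos"],s["eef_rot"])
p=r.camera_params("wrist");im=r.camera("wrist");cv2.imwrite("pics/w1.png",im[:,:,::-1])
print(ray(p,256,192),proj(p,np.array([.554,-.229,.135])),p["fx"])
```

```text
0.9333 [ 0.55492485 -0.22639388  0.21699152] [ 7.06020133e-01  7.08191500e-01  4.40365237e-04 -4.20172700e-04]
(array([ 0.55344254, -0.15155076,  0.41407848]), array([ 0.00318428, -0.26335232, -0.96473018])) (np.float64(255.62604248966156), np.float64(193.23974963378035)) 294.1599401324652
```

View pics/w1.png

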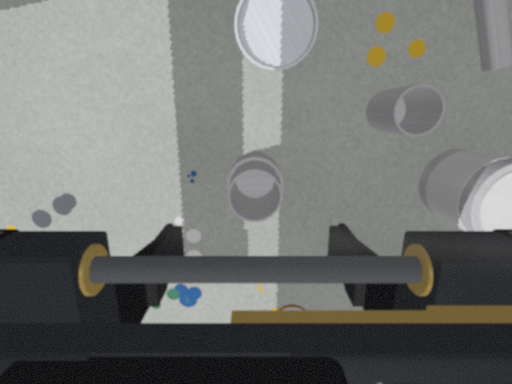

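The wrist view shows the stack's rim centred near (255.5,194.5), within about 1 mm of the prediction. The large dish centre column of 276 also agrees with x = 0.580. I'll go down and grip.

>>> carry_out --steps '[[[-0.1,0,3,0,0,0],[-0.1,0,6,0,0,0],[-0.1,0,8.5,0,0,0],[-0.1,0,10.5,0,0,0],[-0.1,0,11.5,0,0,0],[-0.1,0,12,0,0,0],[-0.1,0,12,0,0,0],[-0.1,0,12,0,0,0],[-0.1,0,12,0,0,0],[-0.1,0,12,0,0,0]]]'

```text
time: 1.82
ee_pos: [0.5548, -0.2302, 0.0986]
eef_rot: [0.707, 0.707, 0.001, 0.001]
ft_force: [1.3, -0.4, 1.0]
width: 0.0871
grip_force: 0.0
```

>>> carry_out --steps '[[[0,0,0,0,0,0],[0,0,0,0,0,0],[0,0,0,0,0,0],[0,0,0,0,0,0],[0,0,0,0,0,0],[0,0,0,0,0,0],[0,0,0,0,0,0],[0,0,0,0,0,0]]]' --hand 1 --squeeze 20

```text
time: 2.48
ee_pos: [0.554, -0.23, 0.0973]
eef_rot: [0.707, 0.707, 0.0, 0.0]
ft_force: [0.3, -1.1, 0.0]
width: 0.0528
grip_force: 20.0
```

>>> carry_out --steps '[[[0,0,-0.3,0,0,0],[0,0,-0.6,0,0,0],[0,0,-0.9,0,0,0],[0,0,-1.2,0,0,0],[0,0,-1.5,0,0,0],[0,0,-1.5,0,0,0]]]'

```text
time: 2.98
ee_pos: [0.5544, -0.2301, 0.1132]
eef_rot: [0.707, 0.707, 0.0, 0.001]
ft_force: [-0.2, -0.1, -1.4]
width: 0.0527
grip_force: 20.0
```

Run:
```python
from h import *
s=r.read_state();print(s["time"],s["ee_pos"],s["ft_force"],s["torque"],s["width"])
o=[]
for n,(u,v) in(("scene",(150,195)),("side",(290,150))):
    im=r.camera(n)[:,:,::-1];o.append(cv2.resize(im[v-45:v+45,u-60:u+60],None,fx=3.3,fy=3.3,interpolation=2))
cv2.imwrite("pics/c2.png",np.hstack(o))
```

```text
2.9833 [ 0.55444236 -0.23013444  0.11316708] [-0.16158706 -0.11284248 -1.38804598] [0.03654958 0.01309391 0.01115656] 0.05267194375616086
```

View pics/c2.png

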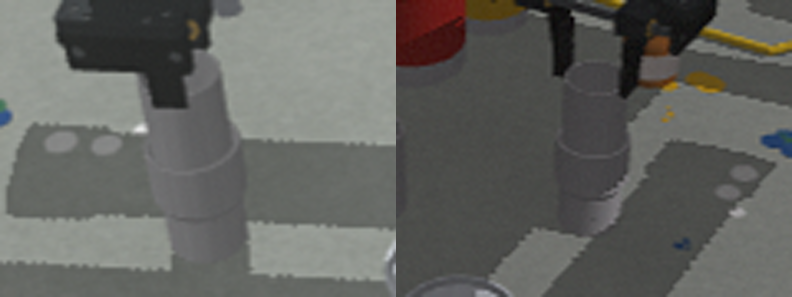

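The force shows only the small pot's weight, about 1.4 N, and the large pot still stands in place. I'll keep lifting, then carry the small pot across.

>>> carry_out --steps '[[[0,0,-0.7,0,0,0],[0,0,-1.5,0,0,0],[0,0,-2.3,0,0,0],[0,0,-3.1,0,0,0],[0,0,-4,0,0,0],[0,0,-5.5,0,0,0],[0,0,-7.5,0,0,0],[0,0,-8,0,0,0],[0,0,-8,0,0,0]]]'

```text
time: 3.83
ee_pos: [0.5551, -0.2304, 0.1944]
eef_rot: [0.707, 0.707, 0.001, 0.002]
ft_force: [-0.2, -0.3, -0.9]
width: 0.0527
grip_force: 20.0
```

>>> carry_out --steps '[[[2,-0.3,0,0,0,0],[5,-0.8,0,0,0,0],[8.5,-1.3,0,0,0,0],[12,-1.8,0,0,0,0],[15.5,-2.4,0,0,0,0],[19,-2.9,0,0,0,0],[22.5,-3.4,0,0,0,0],[26,-3.9,0,0,0,0],[29.5,-4.5,0,0,0,0],[33,-5,0,0,0,0],[36.5,-5.5,0,0,0,0],[40,-6.1,0,0,0,0],[43,-6.5,0,0,0,0],[45,-6.8,0,0,0,0],[46,-7,0,0,0,0],[46.4,-7,0,0,0,0],[46.4,-7,0,0,0,0],[46.4,-7,0,0,0,0],[46.4,-7,0,0,0,0]]]'

```text
time: 5.42
ee_pos: [0.4846, 0.2321, 0.1921]
eef_rot: [0.708, 0.706, -0.0, 0.0]
ft_force: [0.1, 0.3, -2.1]
width: 0.0527
grip_force: 20.0
```

Run:
```python
from h import *
s=r.read_state();print(s["time"],s["ee_pos"],s["eef_rot"],s["ft_force"],s["width"])
p=r.camera_params("wrist");im=r.camera("wrist")[:,:,::-1]
b=r.camera("scene")[:,:,::-1]
cv2.imwrite("pics/w2.png",np.hstack([cv2.resize(im,(400,300)),cv2.resize(b,(400,300))]))
print(proj(p,np.array([.4837,.234,.01])),proj(p,np.array([.4837,.234,.143+.085])))
np.save("w2.npy",im)
```

```text
5.4167 [0.48461967 0.23213843 0.19209848] [ 7.07992173e-01  7.06220189e-01 -2.33918007e-04  2.70024119e-04] [ 0.06533294  0.3307342  -2.13226176] 0.052672859609614424
(np.float64(255.51386342021655), np.float64(169.228516619818)) (np.float64(255.8246239128955), np.float64(239.1310647107228))
```

View pics/w2.png

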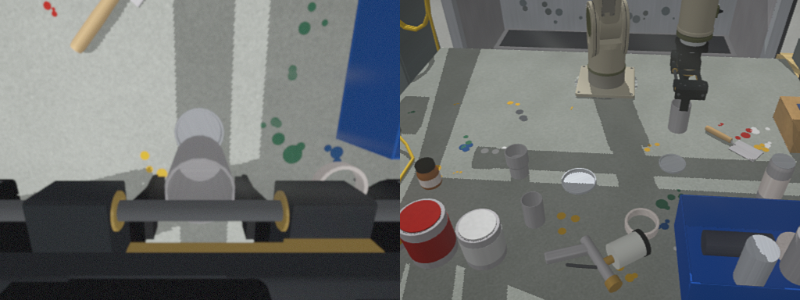

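The wrist view confirms the small dish: centre column about 256 and top edge near row 138, as predicted. The pot hangs upright above it. I'll lower it.

>>> carry_out --steps '[[[0.1,0,3,0,0,0],[0.1,0,6,0,0,0],[0.1,0,9,0,0,0],[0.1,0,11,0,0,0],[0.1,0,12.3,0,0,0],[0.1,0,13,0,0,0],[0.1,0,13.4,0,0,0],[0.1,0,13.7,0,0,0],[0.1,0,13.9,0,0,0],[0.1,0,14,0,0,0],[0.1,0,14,0,0,0],[0.1,0,14,0,0,0]]]'

```text
time: 6.52
ee_pos: [0.4843, 0.2352, 0.0528]
eef_rot: [0.707, 0.707, 0.0, 0.0]
ft_force: [0.1, 0.2, -1.0]
width: 0.0524
grip_force: 20.0
```

>>> carry_out --steps '[[[0,0,0.1,0,0,0],[0,0,0.2,0,0,0],[0,0,0.2,0,0,0],[0,0,0.2,0,0,0]]]'

```text
time: 6.85
ee_pos: [0.484, 0.235, 0.0503]
eef_rot: [0.707, 0.707, 0.0, 0.0]
ft_force: [0.1, 0.2, -2.0]
width: 0.0525
grip_force: 20.0
```

>>> carry_out --steps '[[[0,0,0.1,0,0,0],[0,0,0.1,0,0,0],[0,0,0.1,0,0,0]]]'

```text
time: 7.1
ee_pos: [0.4842, 0.2351, 0.0501]
eef_rot: [0.707, 0.707, 0.0, 0.0]
ft_force: [-3.2, -2.0, 7.8]
width: 0.0526
grip_force: 20.0
```

The force shows contact with the dish floor. I'll release and rise.

>>> carry_out --steps '[[[0,0,-0.05,0,0,0],[0,0,-0.05,0,0,0],[0,0,-0.05,0,0,0],[0,0,-0.05,0,0,0],[0,0,-0.05,0,0,0],[0,0,-0.05,0,0,0]]]' --hand -1

```text
time: 7.6
ee_pos: [0.484, 0.235, 0.0497]
eef_rot: [0.707, 0.707, -0.0, -0.0]
ft_force: [0.5, 0.0, 0.3]
width: 0.0831
grip_force: 0.0
```

>>> carry_out --steps '[[[0,0,-1.5,0,0,0],[0,0,-4,0,0,0],[0,0,-7,0,0,0],[0,0,-10,0,0,0],[0,0,-13,0,0,0],[0,0,-15,0,0,0],[0,0,-15,0,0,0]]]'

```text
time: 8.18
ee_pos: [0.486, 0.2362, 0.2046]
eef_rot: [0.707, 0.707, 0.003, 0.001]
ft_force: [0.2, -0.9, 1.0]
width: 0.0869
grip_force: 0.0
```

>>> carry_out --steps '[[[-2,0.3,0,0,0,0],[-5,0.8,0,0,0,0],[-8.5,1.3,0,0,0,0],[-12,1.8,0,0,0,0],[-15.5,2.4,0,0,0,0],[-19,2.9,0,0,0,0],[-22.5,3.4,0,0,0,0],[-26,3.9,0,0,0,0],[-29.5,4.5,0,0,0,0],[-33,5,0,0,0,0],[-36.5,5.5,0,0,0,0],[-40,6.1,0,0,0,0],[-43,6.5,0,0,0,0],[-45,6.8,0,0,0,0],[-46,7,0,0,0,0],[-46.5,7,0,0,0,0],[-46.5,7,0,0,0,0],[-46.5,7,0,0,0,0],[-46.5,7,0,0,0,0]]]'

```text
time: 9.77
ee_pos: [0.5544, -0.2281, 0.1998]
eef_rot: [0.706, 0.708, 0.0, -0.0]
ft_force: [-0.2, 0.6, 0.6]
width: 0.0872
grip_force: 0.0
```

Run:
```python
from h import *
s=r.read_state();print(s["time"],s["ee_pos"],s["eef_rot"],s["width"])
p=r.camera_params("wrist");im=r.camera("wrist")[:,:,::-1]
b=r.camera("scene")[:,:,::-1];c=r.camera("side")[:,:,::-1]
f=lambda i,u,v:cv2.resize(i[v-45:v+45,u-60:u+60],(380,285),interpolation=2)
o=np.zeros((290+285,780,3),np.uint8);o[:285,:380]=im[130:272,160:350] if 0 else cv2.resize(im[120:262,160:350],(380,285),interpolation=2)
o[:285,390:770]=f(b,348,195);o[288:573,:380]=f(c,220,265);o[288:573,390:770]=f(b,150,200)
cv2.imwrite("pics/w3.png",o)
print(proj(p,np.array([.554,-.23,.09])))
```

```text
9.7667 [ 0.55435169 -0.22810148  0.1998092 ] [ 7.06304476e-01  7.07908081e-01  3.39354809e-04 -1.45064620e-04] 0.08716492198843587
(np.float64(256.1016269124468), np.float64(185.65363439685248))
```

View pics/w3.png

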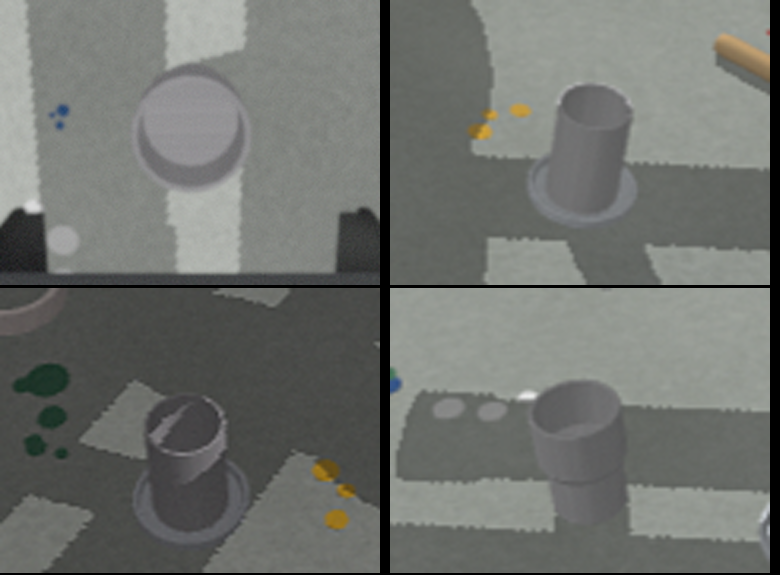

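The small pot stands centred in its dish. The large pot's rim is centred at about (256,183.5) in the wrist view, or (0.554,-0.228). I'll grasp it on its straight body.

>>> carry_out --steps '[[[0.1,0,3,0,0,0],[0.1,0,6,0,0,0],[0.1,0,9,0,0,0],[0.1,0,11.5,0,0,0],[0.1,0,13.2,0,0,0],[0.1,0,14.2,0,0,0],[0.1,0,14.8,0,0,0],[0.1,0,14.8,0,0,0],[0.1,0,14.8,0,0,0],[0.1,0,14.8,0,0,0]]]'

```text
time: 10.75
ee_pos: [0.5549, -0.2292, 0.0532]
eef_rot: [0.707, 0.707, 0.001, 0.001]
ft_force: [0.2, -0.6, 0.2]
width: 0.0869
grip_force: 0.0
```

>>> carry_out --steps '[[[0,0,0,0,0,0],[0,0,0,0,0,0],[0,0,0,0,0,0],[0,0,0,0,0,0],[0,0,0,0,0,0],[0,0,0,0,0,0],[0,0,0,0,0,0]]]' --hand 1 --squeeze 35

```text
time: 11.33
ee_pos: [0.5541, -0.229, 0.052]
eef_rot: [0.707, 0.707, 0.0, 0.0]
ft_force: [-0.1, 0.1, 2.0]
width: 0.063
grip_force: 35.0
```

>>> carry_out --steps '[[[0,0,-0.5,0,0,0],[0,0,-1,0,0,0],[0,0,-2,0,0,0],[0,0,-3,0,0,0],[0,0,-4,0,0,0],[0,0,-4,0,0,0],[0,0,-4,0,0,0]]]'

```text
time: 11.92
ee_pos: [0.5546, -0.2292, 0.0928]
eef_rot: [0.707, 0.707, 0.0, 0.001]
ft_force: [0.1, 0.5, -5.6]
width: 0.063
grip_force: 35.0
```

>>> carry_out --steps '[[[1,0.1,0,0,0,0],[3,0.4,0,0,0,0],[5.5,0.8,0,0,0,0],[8,1.1,0,0,0,0],[10.5,1.5,0,0,0,0],[13,1.8,0,0,0,0],[15.5,2.2,0,0,0,0],[17.3,2.5,0,0,0,0],[18.3,2.6,0,0,0,0],[18.3,2.6,0,0,0,0],[18.3,2.6,0,0,0,0],[18.3,2.6,1,0,0,0],[18.3,2.6,2,0,0,0],[18.3,2.6,2.7,0,0,0],[18.3,2.6,3.2,0,0,0],[18.3,2.6,3.5,0,0,0],[18.3,2.6,3.5,0,0,0],[18.3,2.6,3.5,0,0,0]]]'

```text
time: 13.42
ee_pos: [0.5801, -0.0461, 0.0567]
eef_rot: [0.707, 0.707, 0.0, 0.0]
ft_force: [0.4, -0.1, -4.3]
width: 0.0628
grip_force: 35.0
```

>>> carry_out --steps '[[[0,0,0.1,0,0,0],[0,0,0.2,0,0,0],[0,0,0.2,0,0,0],[0,0,0.2,0,0,0]]]'

```text
time: 13.75
ee_pos: [0.5804, -0.0459, 0.0551]
eef_rot: [0.707, 0.707, 0.0, 0.0]
ft_force: [0.7, 0.6, -3.5]
width: 0.0629
grip_force: 35.0
```

>>> carry_out --steps '[[[0,0,0.1,0,0,0],[0,0,0.1,0,0,0],[0,0,0.1,0,0,0]]]'

```text
time: 14.0
ee_pos: [0.5805, -0.0456, 0.0549]
eef_rot: [0.707, 0.707, 0.001, 0.0]
ft_force: [-2.7, 1.3, 5.6]
width: 0.063
grip_force: 35.0
```

It has touched down, so I'll release and rise.

>>> carry_out --steps '[[[0,0,-0.05,0,0,0],[0,0,-0.05,0,0,0],[0,0,-0.05,0,0,0],[0,0,-0.05,0,0,0],[0,0,-0.05,0,0,0],[0,0,-0.05,0,0,0]]]' --hand -1

```text
time: 14.5
ee_pos: [0.5801, -0.0461, 0.0542]
eef_rot: [0.707, 0.707, 0.0, 0.0]
ft_force: [-0.1, 0.7, -0.4]
width: 0.0856
grip_force: 0.0
```

>>> carry_out --steps '[[[0,0,-1.5,0,0,0],[0,0,-4,0,0,0],[0,0,-7,0,0,0],[0,0,-10,0,0,0],[0,0,-13,0,0,0],[0,0,-15,0,0,0],[0,0,-15,0,0,0],[0,0,-15,0,0,0]]]'

```text
time: 15.17
ee_pos: [0.5807, -0.046, 0.2053]
eef_rot: [0.707, 0.707, 0.001, 0.001]
ft_force: [-0.4, -0.3, -0.3]
width: 0.087
grip_force: 0.0
```

Run:
```python
from h import *
b=r.camera("scene")[:,:,::-1];c=r.camera("side")[:,:,::-1]
cv2.imwrite("pics/f.png",np.hstack([cv2.resize(b[150:260,200:380],(396,242),interpolation=2),cv2.resize(c[150:310,180:300],(300,400),interpolation=2)[:242] if 0 else cv2.resize(c[140:310,180:300],(171,242),interpolation=2)]))
```

```text
(no output)
```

View pics/f.png

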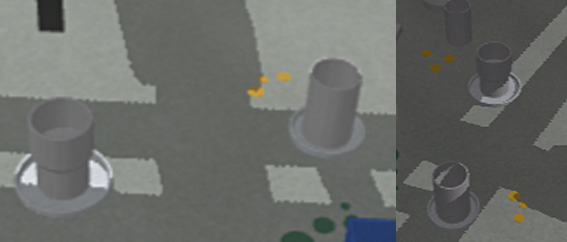

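Both pots stand upright and centred in their dishes, the large pot at about (63,150) and the small one at about (330,110) in the crop. The gripper is clear of both.

```bash
python3 -c "
from bench import r
print(r.close_job())"
```

```text
the job is handed in; nothing more can be done
None
```

I handed the job in at about 15 s: the final pictures show the small pot upright in the small dish and the large pot upright in the large dish, with the gripper clear of both, though no verdict came back.

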